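# Check the contact spring of a handlamp charging cradle

## Robot

A 7-joint arm with a two-finger parallel gripper is mounted at the origin on the work surface. World frame = base frame: x ahead of the robot, y to its left, z up, the work surface at z = 0. Lengths are in m, angles in rad, forces in N, time in s.
With the tool pointing down it reaches from about 0.4 to 0.85 m from the base axis. Payload 10.4 kg.
Tool frame: the origin (TCP) lies on the centre line of the jaws, within the pads' length; the fingertips stand 11 mm ahead of it and the grasp point (between the pads) lies 8 mm behind it (tip_reach is the distance from the TCP to the fingertips, in m); z points along the fingers, y is the line along which they close (so a half turn about z gives the same grasp; the last joint's range is limited). The gripper opens to 85 mm and grips with 20 to 120 N. Pads are 22 mm wide; open, the fingers measure 114 mm over their backs; the gripper's body (76 mm by 85 mm) begins 54 mm behind the grasp point. The pads swing forward as they close: fully open they stand 13 mm farther back than shut.
Start: joints at [1.187, 0.332, -0.065, 1.46, 0.022, 1.35, -0.088], TCP at [0.221, -0.585, 0.242] pointing down, gripper open.
Joint ranges: [-2.6, 2.6], [-0.5, 2.12], [-1.47, 1.34], [0.16, 2.42], [-1.27, 4.41], [0.06, 2.06], [-2.6, 2.6]. Speed limits (rad/s): [2.22, 2.22, 2.79, 2.79, 3.14, 3.14, 3.14].

## Interface

Orientations are given as a unit quaternion [x, y, z, w].
In Python, from workcell import get_obs, camera, hand_in, tip_reach gives the robot as it stands. The module is installed in compiled form; this text tells all that it offers.
- The arm moves only by the tool move_arm, never from a script. Its argument "plan" is a list of rows, each an object with "delta_pos": the shift along the tool's x, y, z in normalised numbers (1 is 1 m), a list of three; "turn": the turn, a rotation vector about the tool's x, y, z in normalised numbers (1 is 2 rad), a list of three; "fingers": the closure, from 0 (fully open) to 1 (shut). A call has 1 to 12 rows; each row is the pose to reach, as a shift and turn from the pose commanded when the call began, along the tool's axes at that moment; what a row does not reach only later rows make up. A row lasts 1/8 s, in which the tool goes at most 62.5 mm and 10.7 degrees, less where a joint would pass 70% of its speed; a pose out of reach is approached as far as the arm can. Shift and turn numbers lie between -1 and 1, and a call with a number outside is refused. A call with a gripper value outside its range is refused whole. The fingers move at their own pace and stop on an object; "force" is the grip in N (left out, the last holds). Time passes only in rows, so rows that repeat a pose let the fingers close. It gives the time, the measured TCP pose, the force, the opening and the grip force at its end, in the units of the state.
- get_obs(): the state, without advancing time (a new reading comes with each control period).
- camera(name): name is "scene" or "top" or "wrist"; returns a dict with "color" (384x512x3 uint8, red, green, blue), "range_z" (384x512 float32, m along the optical axis (not along the pixel's ray), 0 where there is no reading), "fx", "fy", "cx", "cy" (pixels), "k1" (the pictures are not rectified: a ray, as slopes to the right and down, at radius r is drawn at 1 + k1 r^2 times it, then the intrinsics apply), "R" (3x3) and "t" (3): a world point X has camera coordinates R X + t; the wrist camera has in their place "tool_from_camera" (4x4, takes a point from camera to tool coordinates, whose origin is the TCP and whose axes are the flange's). Camera axes: x right, y down, z forward; pixel columns grow to the right and rows downward; lengths in m; the calibration is good to about 2 mm. A picture is of the moment at which its call begins: read the wrist's pose just before it.
- hand_in(): hands the job in; it is judged then, once.
The state is a dict: "clock": time; "joint_pos": joint angles; "joint_velocities": joint speeds; "tau": joint torques, N m; "position": TCP position; "ee_rot": TCP orientation; "ft_force": force on the tool from outside, world axes, zero at the start; "torque": the same for the moment, N m; "grip_width": opening from 0.0 (shut) to 1.0 (fully open); "grasp_force": force on a finger pad.
Only numpy, scipy, OpenCV 4.12 (cv2) and the standard library are available. Lean on these libraries where they do the work, as an engineer would, in place of code of your own. Each camera call takes 0.05 s, during which the arm holds its last target. There are 200 camera calls.

## Task

Check the contact spring of the charging cradle: lift the handlamp off the cradle by its handle, keep it upright, and set it down gently on the middle of the black rubber pad beside it, and let go. Then take the digital force gauge out of its dock and hold it upright, with its display facing the same way as the open front of the cradle and its tip centred on the left-hand contact pin (seen from the open front), the one with a raised ring around it, pressing that pin lightly to about half of its travel and never hard against its stop. Finish while still holding the gauge steady on the pin, and leave the other things on the bench where they are.

Things in the scene. Friction and masses are not known exactly. Their poses are not given: they have to be found in the camera images.
- cradle: Grey charging cradle, fixed. Origin: centre of underside; x from its open front to its 73 mm high rear housing (x 83 to 123), y left, z up. Seat floor at z = 22, side rims to z = 36 (inner faces y = -52 and 52), front rim to z = 27 at x = -84, overall x -98 to 141, y -63 to 63 mm. Two 12 mm steel spring pins on the seat at x = 0: ringed one at y = 25, plain one at y = -25 mm.
- ringed_pin_top (a point): Centre of the flat top of the ringed contact pin (12 mm across); moves with it. Pin free: 29 mm above the cradle's underside, 7 above the seat; 2 mm lower while the lamp sits on it. Only this pin has a raised steel ring around it (inner radius 9, outer 14, 2 mm above the seat).
- ringed_pin (a joint): How far the ringed pin is pressed straight down against its spring, in m: 0 free, 0.003 half way, 0.006 at its stop. It takes about 0.5 N to start and 0.8 N per mm: 2.9 N half way, 5.3 N at the stop.
- lamp: Black handlamp, 0.6 to 0.87 kg, at first on the cradle. Origin: centre, level with the undersides of its feet; lens at -x (cradle front), z up. Housing 150 x 95, top at z = 85; round head, radius 49, to x = -112. A round handle bar, 22 to 24 mm thick, runs along x at z = 145 between posts at x = -50 and 55 mm, 49 mm free below; pinch it from above, closing along y. Mass centre x = -5.
- lamp_handle (a point): Point on the axis of the lamp's handle bar, at x = 0, y = 0, z = 145 mm of the lamp; axes as the lamp.
- pad: Flat black rubber pad lying fixed on the bench beside the cradle, 220 mm (x) x 180 mm (y), 4 mm thick. Origin: centre of its underside.
- gauge: Digital force gauge, 0.24 to 0.39 kg, upright in its dock at the start. Origin: centre of the flat tip face (10 mm across), z up, display on the -x face. Rod 6 mm thick, then a box housing from z = 45 to 185, 62 wide (y), 30 thick (x); the top 36 mm is a rubber grip cap 31 thick: pinch it from above, closing along x. Rigid; the tip does not give.
- gauge_grip (a point): Middle of the gauge's grip cap, on its axis, 163 mm above the tip face; axes as the gauge.
- display (a point): Centre of the gauge's display, on its -x face: 16 mm in front of the axis, 122 mm above the tip.
- dock: Metal gauge dock, fixed, on the other side of the cradle from the pad. Origin: centre of underside; axes as the gauge in it. Foot 110 x 120 x 8 mm. The gauge's housing stands on ledges at z = 60 in a sleeve with 2 mm play, 96 high (80 in front): tip 15 mm, top 200 mm above the bench. It lifts straight up, free after 40 mm.
- screwdriver: Loose screwdriver 190 mm long on the bench, to be left alone. Origin: underside.
- bezel: Loose black ring (lamp bezel) 98 mm across, 14 mm high, to be left alone. Origin: centre of underside.
- battery: Loose grey and black battery block 100 x 62 x 45 mm, to be left alone. Origin: centre of underside.
- cleaner: White plastic bottle 60 mm across, 150 mm high, to be left alone. Origin: centre of underside.
There are look-alikes about, which are no part of the job. What is meant by the gauge is not green or orange, and is the larger of those in its own colour.

How it is judged:
On the way, in this order (a step that is already met when the one before it is completed fails the run):
1. the lamp is lifted clear of the cradle, upright (z of lamp in the frame of cradle above 0.05 m and angle between lamp's own z axis and vertical below 0.35 rad and contact force between lamp and cradle below 0.1 N), for 0.1 s.
2. the lamp stands on the pad, let go (horizontal distance between lamp and pad below 0.045 m and z of lamp in the frame of pad below 0.009 m and angle between lamp's own z axis and vertical below 0.06 rad and linear speed of lamp below 0.02 m/s and contact force between the fingers and lamp below 0.1 N), for 0.3 s.
3. the gauge is out of its dock, in the fingers (z of gauge in the frame of dock above 0.055 m and contact force between the fingers and gauge above 1 N and contact force between gauge and dock below 0.1 N), for 0.1 s.
At the end, for the whole second after the job is handed in: Gauge gripped, upright within 7 deg, display within 20 deg of the cradle's front, tip at most 6 mm off the ringed pin's centre, pin pressed 1.3 to 4.8 mm with 0.8 to 8 N, still. Lamp upright (3 deg), let go, still, on the pad, at most 45 mm from its centre (value of joint ringed_pin between 0.0013 and 0.0048 m and contact force between gauge and cradle between 0.8 and 8 N and contact force between the fingers and gauge above 2 N and horizontal distance between gauge and ringed_pin_top below 0.006 m and z of gauge in the frame of ringed_pin_top below 0.003 m and angle between gauge's own z axis and vertical below 0.12 rad and angle between the x axis of gauge and the x axis of cradle, either way round below 0.35 rad and x of display in the frame of cradle below 0 m and contact force between gauge and dock below 0.1 N and linear speed of each of gauge, lamp below 0.02 m/s and horizontal distance between lamp and pad below 0.045 m and z of lamp in the frame of pad below 0.009 m and angle between lamp's own z axis and vertical below 0.06 rad and contact force between the arm and lamp below 0.1 N); the arm keeps its last pose, push and grip.
It fails at once if the gauge pressed hard on the cradle or pin (over 15 N) (contact force between gauge and cradle above 15 N).
It fails at once if the lamp tipped more than 30 degrees (angle between lamp's own z axis and vertical above 0.52 rad).
It fails at once if the lamp dropped: falling free, out of the fingers (contact force between the fingers and lamp below 0.1 N and linear speed of lamp above 0.25 m/s).
It fails at once if the lamp banged or pressed hard on the pad (over 80 N) (contact force between lamp and pad above 80 N).
It fails at once if another thing on the bench moved more than 30 mm (distance of any of screwdriver, bezel, battery, cleaner from where it was at the start of the episode above 0.03 m).
It also fails if it takes over 59 s, if anything falls off the work surface, if the arm or the gripper's body presses on something with over 40 N, if the wrist force passes 120 N, or if a joint passes its speed limit or range.

## Working session

There is one attempt and no reset: what is moved stays moved. The work goes in short steps, Python scripts to look and compute and a tool call to move; the robot and the scene stay as the last step left them, time stands still between calls to the robot, and variables do not carry over. Pictures are saved under pics/ and viewed, at most 10 in all, crops included, and the job is handed in when it is done.

Besides the shell and the picture viewer there is one more tool, called after "Request:" in YAML: its name, and indented under it one key for each argument. move_arm: Moves the arm, as the interface text tells. Its arguments: {"type":"object","properties":{"plan":{"type":"array","items":{"type":"object","properties":{"delta_pos":{"type":"array","items":{"type":"number"}},"turn":{"type":"array","items":{"type":"number"}},"fingers":{"type":"number"}}}},"force":{"type":"number"}},"required":["plan"]}

```bash
mkdir -p pics
cat > h.py <<'E'
import numpy as np, cv2
from workcell import get_obs, camera
from scipy.spatial.transform import Rotation as Rn
def pose():
    o=get_obs(); T=np.eye(4); T[:3,:3]=Rn.from_quat(o['ee_rot']).as_matrix(); T[:3,3]=o['position']; return T
def snap(name):
    """camera dict with world-from-camera matrix W"""
    T=pose(); c=camera(name)
    if name=='wrist': c['W']=T@c['tool_from_camera']
    else:
        W=np.eye(4); W[:3,:3]=c['R'].T; W[:3,3]=-c['R'].T@c['t']; c['W']=W
    return c
def slopes(c,uv):
    K=np.array([[c['fx'],0,c['cx']],[0,c['fy'],c['cy']],[0,0,1.]])
    return cv2.undistortPoints(np.array(uv,float).reshape(-1,1,2),K,np.array([c['k1'],0,0,0.])).reshape(-1,2)
def cloud(c):
    h,w=c['range_z'].shape; u,v=np.meshgrid(np.arange(w),np.arange(h))
    s=slopes(c,np.stack([u,v],-1)); z=c['range_z'].reshape(-1,1)
    P=np.hstack([s*z,z])@c['W'][:3,:3].T+c['W'][:3,3]; P[z[:,0]<=0]=np.nan
    return P.reshape(h,w,3)
def onplane(c,uv,z):
    s=slopes(c,uv); d=np.hstack([s,np.ones((len(s),1))])@c['W'][:3,:3].T; o=c['W'][:3,3]
    return o+d*((z-o[2])/d[:,2:])
def save(c,n): cv2.imwrite(f'pics/{n}.png',c['color'][:,:,::-1])
E
python3 - <<'E'
from h import *
import pickle
o=get_obs(); print(o['clock'],o['position'],o['ee_rot'])
cs={n:snap(n) for n in('scene','top')}
pickle.dump(cs,open('c0.pkl','wb'))
for n,c in cs.items(): print(n,c['W'][:3,3],c['W'][:3,2])
im=[cv2.resize(c['color'],(800,600))[:,:,::-1] for c in cs.values()]
cv2.imwrite('pics/s0.png',im[0]);cv2.imwrite('pics/t0.png',im[1])
E
```

```text
0.0 [ 0.22051336 -0.58441134  0.24153607] [ 9.83770779e-01  1.79428416e-01 -1.51213558e-04 -6.89604277e-04]
scene [ 1.14932086 -0.72634895  1.11989617] [-0.44973625  0.52714977 -0.72100653]
top [0.35395128 0.00448818 1.24806755] [ 0.15265684  0.01163131 -0.98821081]
```

View pics/s0.png

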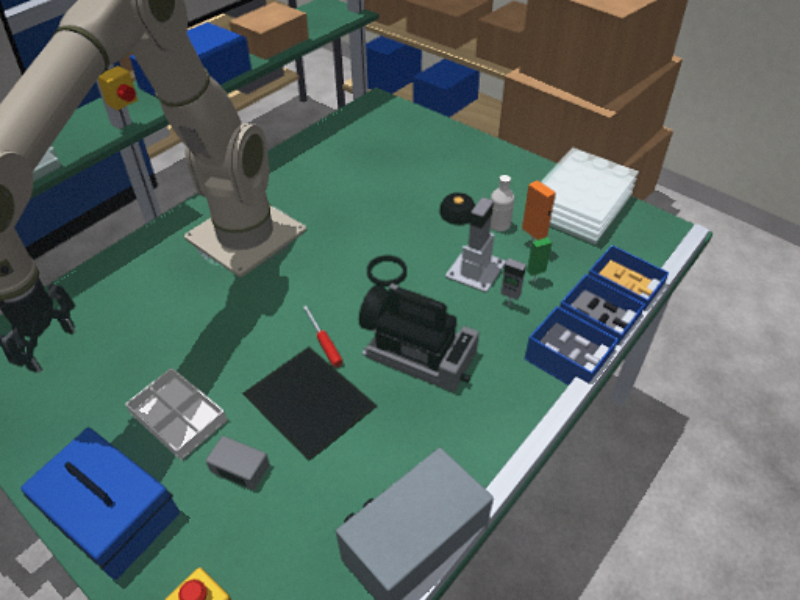

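View pics/t0.png

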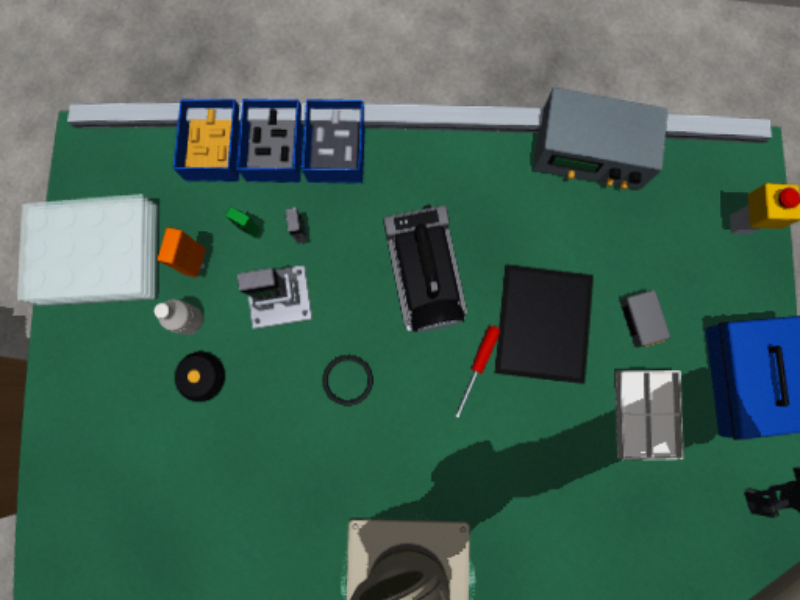

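Run:
```python
from h import *
import pickle
cs=pickle.load(open('c0.pkl','rb'))
def rect(P,n):
    r=cv2.minAreaRect((P[:,:2]*1000).astype(np.float32)); print(n,len(P),'c',np.round(r[0],1),'size',np.round(r[1],1),'ang',round(r[2],1),'medz',np.round(np.median(P[:,2])*1000,1))
for n,c in cs.items():
    P=cloud(c); c['P']=P; rgb=c['color'].astype(int); mx=rgb.max(2); X,Y,Z=P[...,0],P[...,1],P[...,2]
    lab=lambda m:cv2.connectedComponentsWithStats(m.astype(np.uint8))
    def comps(m,name,mn):
        k,l,s,_=lab(m)
        for i in range(1,k):
            if s[i,4]>=mn: rect(P[l==i],f'{n} {name} px{s[i,:4]}')
    with np.errstate(invalid='ignore'):
        box=(X>.3)&(X<.9)&(abs(Y)<.55)
        comps(box&(abs(Z-.004)<.012)&(mx<60),'pad?',1200)
        comps(box&(abs(Z-.2)<.008),'z200',15)
        comps(box&(abs(Z-.176)<.008)&(abs(Y)<.15),'bar',15)
        comps(box&(abs(Z-.073)<.006)&(abs(Y)<.15),'housing',15)
        comps(box&(abs(Z-.036)<.004)&(abs(Y)<.15),'rim',15)
        comps(box&(abs(Z-.008)<.003)&(Y>.1)&(mx>100),'foot',40)
        comps(box&(abs(Z-.096)<.004)&(Y>.1),'slv96',10)
        comps(box&(abs(Z-.080)<.004)&(Y>.1),'slv80',10)
a=cs['top']['color'][150:225,140:220]; b=cs['scene']['color'][115:205,270:360]
cv2.imwrite('pics/crop.png',np.hstack([cv2.resize(a,(400,400),interpolation=2),cv2.resize(b,(400,400),interpolation=2)])[:,:,::-1])
```

```text
scene pad? px[156 223  85  71] 3108 c [ 502.2 -255.8] size [182.5 224.5] ang 84.3 medz 5.1
scene z200 px[301 127  15  14] 117 c [544.5 270.8] size [30.7 66.3] ang 11.2 medz 199.4
scene bar px[249 182  37  18] 232 c [593.9 -19.7] size [124.2  23.8] ang 14.3 medz 175.3
scene housing px[281 209  25  30] 309 c [ 6.898e+02 -4.000e-01] size [ 37.  124.5] ang 12.7 medz 71.4
scene housing px[338 209  31  25] 101 c [837.2 117. ] size [ 33.3 114.8] ang 73.2 medz 73.3
scene housing px[241 213  48  17] 112 c [613.7 -57.7] size [153.9  50.6] ang 34.0 medz 73.3
scene rim px[235 220  47  23] 144 c [605.8 -74. ] size [170.   22.5] ang 9.2 medz 35.6
scene rim px[257 227  13   6] 16 c [614.3 -61.6] size [43.9  3.6] ang 15.4 medz 36.7
scene foot px[286 164  37  23] 250 c [545.  272.3] size [107.2 122.5] ang 10.6 medz 8.1
scene slv96 px[314 124  10   8] 29 c [487.  432.8] size [18.8 49.3] ang 85.1 medz 97.3
scene slv96 px[325 126   4   5] 10 c [516.1 453.7] size [ 6.8 24.7] ang 4.0 medz 94.0
scene slv96 px[340 140  12   5] 19 c [620.3 422.6] size [43.1 20.8] ang 20.3 medz 96.6
scene slv96 px[296 149  20
[... 2037 characters left out ...]
] ang 0.9 medz 96.2
top slv96 px[159 190   4   5] 11 c [519.6 302.3] size [11.7  5.9] ang 16.3 medz 95.4
top slv80 px[ 86 124   7  49] 127 c [651.9 538. ] size [152.3  18.5] ang 5.4 medz 81.9
top slv80 px[123 157   6  19] 26 c [597.7 419.1] size [ 3.9 56.1] ang 77.2 medz 80.3
top slv80 px[ 83 168   4   8] 11 c [577.1 544.4] size [24.1  4.3] ang 25.4 medz 82.9
top slv80 px[ 89 172   3  16] 20 c [553.8 524.5] size [46.   6.4] ang 4.6 medz 81.4
top slv80 px[ 83 181   6   7] 14 c [539.5 540.8] size [22.1 10.6] ang 50.0 medz 83.1
top slv80 px[163 189  23   6] 55 c [524.7 267.6] size [ 9.1 65.7] ang 10.5 medz 79.2
top slv80 px[116 201   6  10] 12 c [476.3 428.2] size [ 5.8 30.7] ang 59.2 medz 81.8
```

View pics/crop.png

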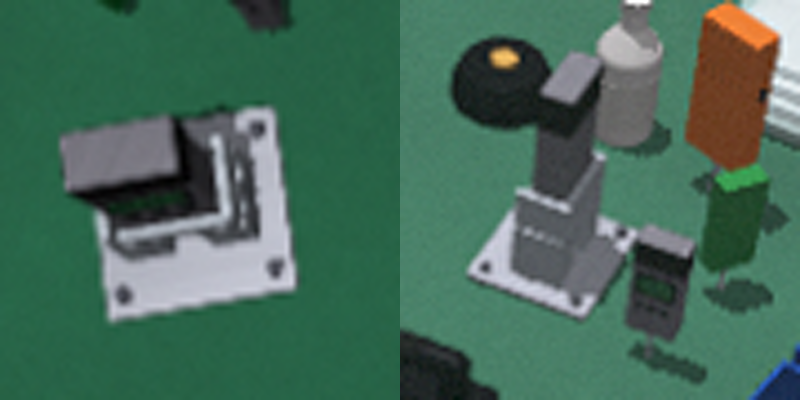

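The dock (crop left) holds the grey gauge, with its display and low sleeve wall towards the robot (−x). The smaller grey one at top px (295,222)/800 is the decoy. Two views agree on these poses:

| Thing | Position (m) | Yaw |
|---|---|---|
| Lamp bar | (0.591, −0.0205) | 12.3° |
| Pad | (0.502, −0.2585) | about −5.6° |
| Gauge | (0.5425, 0.271) | 10.6° |

```bash
cat >> h.py <<'E'
def goal(p,yaw):
    """shift and turn, in tool axes, to reach TCP p pointing down with tool x at yaw (deg)"""
    T=pose(); y=np.radians(yaw); c,s=np.cos(y),np.sin(y)
    G=np.array([[c,s,0],[s,-c,0],[0,0,-1]])
    print('shift',np.round(T[:3,:3].T@(np.array(p)-T[:3,3]),4),'turn',np.round(Rn.from_matrix(T[:3,:3].T@G).as_rotvec(),4))
E
python3 -c "
from h import *
goal((.221,-.585,.33),20.67)
goal((.5905,-.0205,.33),12.3)"
```

```text
shift [ 0.0002  0.0006 -0.0884] turn [-0.0012  0.      0.0001]
shift [ 0.5452 -0.3971 -0.0879] turn [-1.200e-03  1.000e-04  1.462e-01]
```

The rows are not in the units I measure in: turns go in shares of 2 rad. I convert before sending: 0.146 rad is 0.073.

Request:
move_arm:
  plan:
    - {"delta_pos": [0, 0, -0.06], "turn": [0, 0, 0], "fingers": 0}
    - {"delta_pos": [0.03, -0.02, -0.088], "turn": [0, 0, 0.025], "fingers": 0}
    - {"delta_pos": [0.07, -0.05, -0.088], "turn": [0, 0, 0.073], "fingers": 0}
    - {"delta_pos": [0.12, -0.085, -0.088], "turn": [0, 0, 0.073], "fingers": 0}
    - {"delta_pos": [0.17, -0.12, -0.088], "turn": [0, 0, 0.073], "fingers": 0}
    - {"delta_pos": [0.22, -0.155, -0.088], "turn": [0, 0, 0.073], "fingers": 0}
    - {"delta_pos": [0.27, -0.19, -0.088], "turn": [0, 0, 0.073], "fingers": 0}
    - {"delta_pos": [0.32, -0.23, -0.088], "turn": [0, 0, 0.073], "fingers": 0}
    - {"delta_pos": [0.37, -0.27, -0.088], "turn": [0, 0, 0.073], "fingers": 0}
    - {"delta_pos": [0.42, -0.305, -0.088], "turn": [0, 0, 0.073], "fingers": 0}
    - {"delta_pos": [0.47, -0.34, -0.088], "turn": [0, 0, 0.073], "fingers": 0}
    - {"delta_pos": [0.51, -0.37, -0.088], "turn": [0, 0, 0.073], "fingers": 0}
  force: 60

```text
clock: 1.6
position: [0.568, -0.0562, 0.33]
ee_rot: [0.994, 0.108, -0.0, -0.0]
ft_force: [0.1, -0.0, 0.0]
grip_width: 1.002
grasp_force: 0.0
```

Run:
```python
from h import *
print(get_obs()['position'],get_obs()['joint_velocities'].round(2) if hasattr(get_obs()['joint_velocities'],'round') else '')
goal((.5905,-.0205,.30),12.3)
```

```text
[ 0.56800518 -0.05617066  0.33002107] [-0.56  0.42 -0.24 -0.43  0.26  0.09 -0.78]
shift [ 0.0296 -0.03    0.03  ] turn [-0.0004  0.0002  0.0012]
```

Request:
move_arm:
  plan:
    - {"delta_pos": [0.0307, -0.0318, 0], "turn": [0, 0, 0], "fingers": 0}
    - {"delta_pos": [0.0307, -0.0318, 0], "turn": [0, 0, 0], "fingers": 0}
    - {"delta_pos": [0.0307, -0.0318, 0], "turn": [0, 0, 0], "fingers": 0}

```text
clock: 1.98
position: [0.5903, -0.0215, 0.3299]
ee_rot: [0.994, 0.107, -0.0, 0.0]
ft_force: [0.8, 0.1, 0.3]
grip_width: 1.004
grasp_force: 0.0
```

Run:
```python
from h import *
c=snap('wrist'); P=cloud(c); Z=P[...,2]
save(c,'w1')
m=(abs(Z-.176)<.007)
k,l,s,_=cv2.connectedComponentsWithStats(m.astype(np.uint8))
for i in range(1,k):
    if s[i,4]>150:
        Q=P[l==i]; r=cv2.minAreaRect((Q[:,:2]*1000).astype(np.float32)); q=Q[:,:2]-Q[:,:2].mean(0)
        d=np.linalg.svd(q,full_matrices=False)[2][0]
        print(s[i],r,np.percentile(Q[:,2],98),np.degrees(np.arctan2(d[1],d[0])))
print(get_obs()['position'])
goal((.5905,-.0205,.159),12.3)
```

```text
[ 236  118   25  128 2752] ((592.1904907226562, -20.22888946533203), (122.44749450683594, 22.939952850341797), 12.765132904052734) 0.1814001105724689 -166.74606452763575
[ 0.59014315 -0.02210359  0.33004088]
shift [ 0.0008 -0.0016  0.171 ] turn [ 0.0005  0.0007 -0.0012]
```

View pics/w1.png

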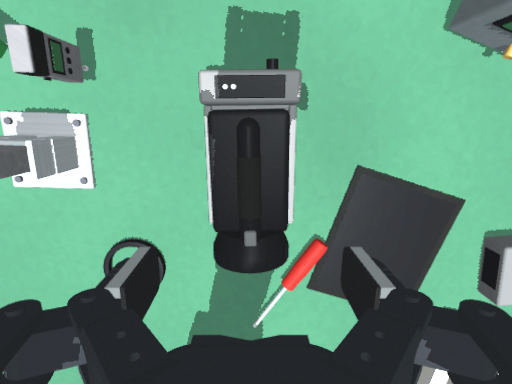

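The wrist view shows the lamp bar running px (248,120)–(250,240), the red screwdriver beside the pad, and the dock at the left. The bar matches my estimate, so I descend and grip.

Request:
move_arm:
  plan:
    - {"delta_pos": [-0.004, -0.0013, 0.05], "turn": [0, 0, 0], "fingers": 0}
    - {"delta_pos": [-0.004, -0.0013, 0.1], "turn": [0, 0, 0], "fingers": 0}
    - {"delta_pos": [-0.004, -0.0013, 0.14], "turn": [0, 0, 0], "fingers": 0}
    - {"delta_pos": [-0.004, -0.0013, 0.16], "turn": [0, 0, 0], "fingers": 0}
    - {"delta_pos": [-0.004, -0.0013, 0.17], "turn": [0, 0, 0], "fingers": 0}
    - {"delta_pos": [-0.004, -0.0013, 0.17], "turn": [0, 0, 0], "fingers": 0.4}
    - {"delta_pos": [-0.004, -0.0013, 0.17], "turn": [0, 0, 0], "fingers": 1}
    - {"delta_pos": [-0.004, -0.0013, 0.17], "turn": [0, 0, 0], "fingers": 1}
    - {"delta_pos": [-0.004, -0.0013, 0.17], "turn": [0, 0, 0], "fingers": 1}
    - {"delta_pos": [-0.004, -0.0013, 0.17], "turn": [0, 0, 0], "fingers": 1}
    - {"delta_pos": [-0.004, -0.0013, 0.17], "turn": [0, 0, 0], "fingers": 1}
  force: 70

```text
clock: 3.4
position: [0.5868, -0.0208, 0.1612]
ee_rot: [0.994, 0.107, 0.001, 0.0]
ft_force: [-1.5, -1.0, 5.9]
grip_width: 0.234
grasp_force: 68.3
```

Request:
move_arm:
  plan:
    - {"delta_pos": [0, 0, -0.015], "turn": [0, 0, 0], "fingers": 1}
    - {"delta_pos": [0, 0, -0.04], "turn": [0, 0, 0], "fingers": 1}
    - {"delta_pos": [0, 0, -0.07], "turn": [0, 0, 0], "fingers": 1}
    - {"delta_pos": [0, 0, -0.09], "turn": [0, 0, 0], "fingers": 1}
    - {"delta_pos": [0, 0, -0.1], "turn": [0, 0, 0], "fingers": 1}
    - {"delta_pos": [0, 0, -0.1], "turn": [0, 0, 0], "fingers": 1}
    - {"delta_pos": [0, 0, -0.1], "turn": [0, 0, 0], "fingers": 1}

```text
clock: 4.28
position: [0.5856, -0.0206, 0.2591]
ee_rot: [0.994, 0.107, -0.001, -0.0]
ft_force: [0.9, 0.5, -8.8]
grip_width: 0.231
grasp_force: 69.0
```

Run:
```python
from h import *
o=get_obs(); print(o['position'],o['ft_force'],o['torque'],o['grasp_force'])
c=snap('scene'); save(c,'s2'); c=snap('top'); 
P=cloud(c); q=P[(abs(P[...,2]-.275)<.012)&(abs(P[...,0]-.59)<.1)&(abs(P[...,1]+.02)<.1)]
print(len(q),q.mean(0))
goal((.498,-.2595,.261),12.8)
goal((.498,-.2595,.261),-5.5)
```

```text
[ 0.58564505 -0.02058666  0.25906804] [ 0.93604517  0.53460062 -8.75670484] [0.00085683 0.0123325  0.02451417] 69.03219223022461
0 [nan nan nan]
shift [-0.1367  0.2147 -0.0016] turn [-0.0005  0.0017 -0.0086]
shift [-0.1367  0.2147 -0.0016] turn [-2.000e-04  1.800e-03  3.108e-01]<stdin>:5: RuntimeWarning: Mean of empty slice.
  ret = um.true_divide(
```

View pics/s2.png

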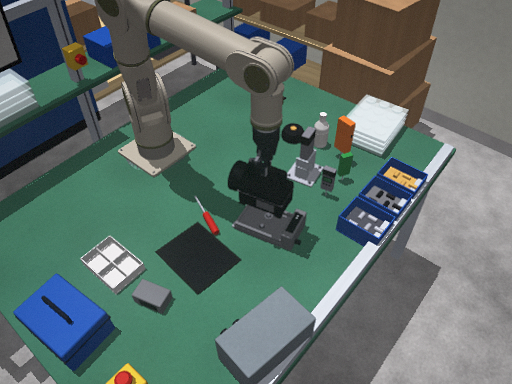

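The lamp hangs level above the cradle at px (262,188). Next I carry it to the pad.

Scaled: 0.31 rad is 0.155.

Request:
move_arm:
  plan:
    - {"delta_pos": [-0.012, 0.02, 0], "turn": [0, 0, 0.01], "fingers": 1}
    - {"delta_pos": [-0.035, 0.055, 0], "turn": [0, 0, 0.04], "fingers": 1}
    - {"delta_pos": [-0.06, 0.095, 0], "turn": [0, 0, 0.07], "fingers": 1}
    - {"delta_pos": [-0.085, 0.135, 0], "turn": [0, 0, 0.1], "fingers": 1}
    - {"delta_pos": [-0.11, 0.17, 0], "turn": [0, 0, 0.13], "fingers": 1}
    - {"delta_pos": [-0.127, 0.2, 0], "turn": [0, 0, 0.15], "fingers": 1}
    - {"delta_pos": [-0.1365, 0.2145, 0], "turn": [0, 0, 0.155], "fingers": 1}
    - {"delta_pos": [-0.1365, 0.2145, 0.02], "turn": [0, 0, 0.155], "fingers": 1}
    - {"delta_pos": [-0.1365, 0.2145, 0.05], "turn": [0, 0, 0.155], "fingers": 1}
    - {"delta_pos": [-0.1365, 0.2145, 0.08], "turn": [0, 0, 0.155], "fingers": 1}
    - {"delta_pos": [-0.1365, 0.2145, 0.098], "turn": [0, 0, 0.155], "fingers": 1}
    - {"delta_pos": [-0.1365, 0.2145, 0.104], "turn": [0, 0, 0.155], "fingers": 1}

```text
clock: 5.88
position: [0.4985, -0.2587, 0.1554]
ee_rot: [0.999, -0.047, -0.001, -0.0]
ft_force: [-1.0, -0.5, -7.4]
grip_width: 0.23
grasp_force: 69.0
```

Request:
move_arm:
  plan:
    - {"delta_pos": [0, 0, 0], "turn": [0, 0, 0], "fingers": 1}
    - {"delta_pos": [0, 0, 0.003], "turn": [0, 0, 0], "fingers": 1}
    - {"delta_pos": [0, 0, 0.006], "turn": [0, 0, 0], "fingers": 1}
    - {"delta_pos": [0, 0, 0.008], "turn": [0, 0, 0], "fingers": 1}
    - {"delta_pos": [0, 0, 0.008], "turn": [0, 0, 0], "fingers": 1}

```text
clock: 6.5
position: [0.4985, -0.2592, 0.1482]
ee_rot: [0.999, -0.048, -0.0, -0.0]
ft_force: [-0.2, 1.0, -7.3]
grip_width: 0.232
grasp_force: 69.1
```

Run:
```python
from h import *
o=get_obs(); print(o['position'],o['ft_force'],o['torque'],o['grasp_force'])
c=snap('scene'); save(c,'s3')
```

```text
[ 0.49849848 -0.25918325  0.14822331] [-0.16237917  1.04972365 -7.26414377] [0.01389309 0.00818234 0.00490232] 69.11485433578491
```

View pics/s3.png

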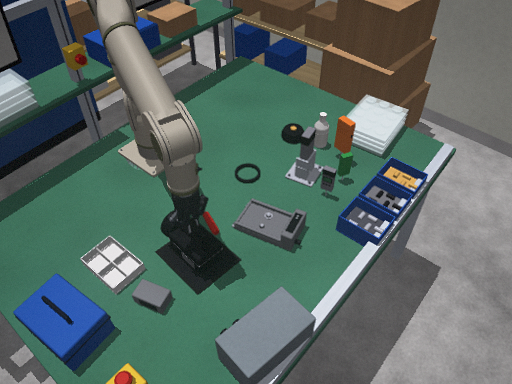

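The lamp is just above the middle of the pad, px (198,255), and the cradle is clear with its ringed pin visible at about (267,214). I lower it in small steps.

Request:
move_arm:
  plan:
    - {"delta_pos": [0, 0, 0.001], "turn": [0, 0, 0], "fingers": 1}
    - {"delta_pos": [0, 0, 0.002], "turn": [0, 0, 0], "fingers": 1}
    - {"delta_pos": [0, 0, 0.003], "turn": [0, 0, 0], "fingers": 1}
    - {"delta_pos": [0, 0, 0.003], "turn": [0, 0, 0], "fingers": 1}

```text
clock: 7.05
position: [0.4985, -0.2592, 0.1452]
ee_rot: [0.999, -0.048, -0.0, -0.0]
ft_force: [-0.6, -0.4, -8.4]
grip_width: 0.235
grasp_force: 69.1
```

Request:
move_arm:
  plan:
    - {"delta_pos": [0, 0, 0.0005], "turn": [0, 0, 0], "fingers": 1}
    - {"delta_pos": [0, 0, 0.001], "turn": [0, 0, 0], "fingers": 1}
    - {"delta_pos": [0, 0, 0.0015], "turn": [0, 0, 0], "fingers": 1}
    - {"delta_pos": [0, 0, 0.0015], "turn": [0, 0, 0], "fingers": 1}

```text
clock: 7.55
position: [0.4986, -0.2592, 0.1438]
ee_rot: [0.999, -0.048, -0.0, 0.0]
ft_force: [0.2, 0.9, -7.5]
grip_width: 0.227
grasp_force: 69.1
```

Request:
move_arm:
  plan:
    - {"delta_pos": [0, 0, 0.0005], "turn": [0, 0, 0], "fingers": 1}
    - {"delta_pos": [0, 0, 0.001], "turn": [0, 0, 0], "fingers": 1}
    - {"delta_pos": [0, 0, 0.0015], "turn": [0, 0, 0], "fingers": 1}
    - {"delta_pos": [0, 0, 0.0015], "turn": [0, 0, 0], "fingers": 1}

```text
clock: 8.05
position: [0.4986, -0.26, 0.1432]
ee_rot: [0.999, -0.048, 0.0, 0.001]
ft_force: [-4.6, -1.7, 4.9]
grip_width: 0.231
grasp_force: 70.4
```

Request:
move_arm:
  plan:
    - {"delta_pos": [0, 0, -0.0005], "turn": [0, 0, 0], "fingers": 0.7}
    - {"delta_pos": [0, 0, -0.0005], "turn": [0, 0, 0], "fingers": 0.5}
    - {"delta_pos": [0, 0, -0.0005], "turn": [0, 0, 0], "fingers": 0}
    - {"delta_pos": [0, 0, -0.0005], "turn": [0, 0, 0], "fingers": 0}
    - {"delta_pos": [0, 0, -0.0005], "turn": [0, 0, 0], "fingers": 0}
    - {"delta_pos": [0, 0, -0.0005], "turn": [0, 0, 0], "fingers": 0}
    - {"delta_pos": [0, 0, -0.0005], "turn": [0, 0, 0], "fingers": 0}
    - {"delta_pos": [0, 0, -0.0005], "turn": [0, 0, 0], "fingers": 0}

```text
clock: 9.05
position: [0.4986, -0.2592, 0.1428]
ee_rot: [0.999, -0.048, 0.0, 0.0]
ft_force: [0.0, 0.0, 0.5]
grip_width: 1.0
grasp_force: 0.0
```

Request:
move_arm:
  plan:
    - {"delta_pos": [0, 0, -0.03], "turn": [0, 0, 0], "fingers": 0}
    - {"delta_pos": [0, 0, -0.08], "turn": [0, 0, 0], "fingers": 0}
    - {"delta_pos": [0, 0, -0.13], "turn": [0, 0, 0], "fingers": 0}
    - {"delta_pos": [0, 0, -0.18], "turn": [0, 0, 0], "fingers": 0}
    - {"delta_pos": [0, 0, -0.2], "turn": [0, 0, 0], "fingers": 0}
    - {"delta_pos": [0, 0, -0.2], "turn": [0, 0, 0], "fingers": 0}

```text
clock: 9.8
position: [0.4991, -0.2593, 0.3442]
ee_rot: [0.999, -0.048, 0.001, 0.001]
ft_force: [0.1, -0.2, -0.7]
grip_width: 1.0
grasp_force: 0.0
```

Run:
```python
from h import *
o=get_obs(); print(o['position'],o['joint_pos'],o['ft_force'])
c=snap('wrist'); P=cloud(c); save(c,'w4')
Q=P[(abs(P[...,2]-.158)<.007)&(abs(P[...,1]+.259)<.06)]
print(len(Q),cv2.minAreaRect((Q[:,:2]*1000).astype(np.float32)))
# gauge: closing along gauge x -> tool x at yaw 10.6+-90
for yaw in(-79.4,100.6): goal((.5425,.271,.343),yaw)
```

```text
[ 0.49914883 -0.25930538  0.34417937] [ 0.71806289  0.18057596 -0.37237953  1.44669526  0.06585015  1.52363267
 -1.31768718] [ 0.07003577 -0.16274337 -0.71138998]
2287 ((504.1492004394531, -261.8943176269531), (22.66166877746582, 121.76961517333984), 85.0660171508789)
shift [-0.0068 -0.532  -0.0006] turn [-1.0000e-04 -5.0000e-04  1.2906e+00]
shift [-0.0068 -0.532  -0.0006] turn [ 5.000e-04 -1.000e-04 -1.851e+00]
```

The lamp stands on the pad about 4 mm from its centre. I now go to hover over the gauge, using the −1.85 rad turn, which keeps joint 7 in range.

Scaled: -1.85 rad is -0.925.

Request:
move_arm:
  plan:
    - {"delta_pos": [0, -0.025, 0], "turn": [0, 0, -0.05], "fingers": 0}
    - {"delta_pos": [0, -0.075, 0], "turn": [0, 0, -0.13], "fingers": 0}
    - {"delta_pos": [-0.001, -0.125, 0], "turn": [0, 0, -0.21], "fingers": 0}
    - {"delta_pos": [-0.002, -0.175, 0], "turn": [0, 0, -0.29], "fingers": 0}
    - {"delta_pos": [-0.003, -0.225, 0], "turn": [0, 0, -0.37], "fingers": 0}
    - {"delta_pos": [-0.004, -0.275, 0], "turn": [0, 0, -0.45], "fingers": 0}
    - {"delta_pos": [-0.005, -0.325, 0], "turn": [0, 0, -0.53], "fingers": 0}
    - {"delta_pos": [-0.006, -0.375, 0], "turn": [0, 0, -0.61], "fingers": 0}
    - {"delta_pos": [-0.007, -0.425, 0], "turn": [0, 0, -0.69], "fingers": 0}
    - {"delta_pos": [-0.007, -0.475, 0], "turn": [0, 0, -0.77], "fingers": 0}
    - {"delta_pos": [-0.007, -0.515, 0], "turn": [0, 0, -0.85], "fingers": 0}
    - {"delta_pos": [-0.007, -0.532, 0], "turn": [0, 0, -0.925], "fingers": 0}

```text
clock: 11.35
position: [0.541, 0.2737, 0.3406]
ee_rot: [0.636, 0.772, -0.001, -0.001]
ft_force: [0.1, -0.9, 0.5]
grip_width: 0.999
grasp_force: 0.0
```

Request:
move_arm:
  plan:
    - {"delta_pos": [0, 0, 0], "turn": [0, 0, 0], "fingers": 0}
    - {"delta_pos": [0, 0, 0], "turn": [0, 0, 0], "fingers": 0}
    - {"delta_pos": [0, 0, 0], "turn": [0, 0, 0], "fingers": 0}

```text
clock: 11.72
position: [0.5425, 0.2698, 0.3426]
ee_rot: [0.641, 0.768, -0.0, 0.0]
ft_force: [-0.8, -0.6, 0.2]
grip_width: 0.997
grasp_force: 0.0
```

Run:
```python
from h import *
o=get_obs(); print(o['position'],o['joint_pos'])
c=snap('wrist'); P=cloud(c); save(c,'w5')
m=(abs(P[...,2]-.2)<.008)&(abs(P[...,1]-.271)<.06)&(abs(P[...,0]-.54)<.06)
Q=P[m]; v,u=np.where(m); print(len(Q),np.median(Q[:,2]),u.min(),u.max(),v.min(),v.max(),cv2.minAreaRect((Q[:,:2]*1000).astype(np.float32)))
Q=P[(abs(P[...,2]-.008)<.004)&(abs(P[...,1]-.271)<.09)&(abs(P[...,0]-.54)<.09)&(c['color'].min(2)>110)]
print('foot',len(Q),cv2.minAreaRect((Q[:,:2]*1000).astype(np.float32)))
goal((.5425,.271,.17),100.6)
```

```text
[0.54250202 0.26979504 0.34263397] [ 0.11171378  0.37870734 -0.88311316  1.30965768  0.29048518  1.58438457
 -0.5507966 ]
2176 0.19902697873760067 234 267 153 218 ((541.03173828125, 272.3074951171875), (30.987567901611328, 62.09834289550781), 11.13072395324707)
foot 3212 ((540.621337890625, 271.6530456542969), (109.89103698730469, 119.70745849609375), 10.787284851074219)
shift [0.0012 0.0002 0.1728] turn [ 0.0002  0.0008 -0.0041]
```

View pics/w5.png

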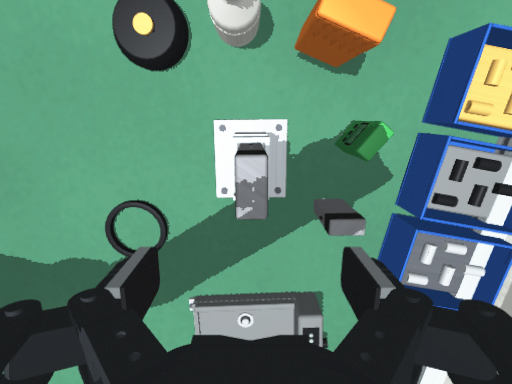

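The gauge top is at px (234–267, 153–218), centre (0.541, 0.272), standing in its dock with the display side free. The bezel, green and small grey look-alikes are clear of the fingers, so I descend and grip.

Scaled: -0.011 rad is -0.0055.

Request:
move_arm:
  plan:
    - {"delta_pos": [0.0024, -0.0008, 0.05], "turn": [0, 0, -0.0055], "fingers": 0}
    - {"delta_pos": [0.0024, -0.0008, 0.1], "turn": [0, 0, -0.0055], "fingers": 0}
    - {"delta_pos": [0.0024, -0.0008, 0.14], "turn": [0, 0, -0.0055], "fingers": 0}
    - {"delta_pos": [0.0024, -0.0008, 0.163], "turn": [0, 0, -0.0055], "fingers": 0}
    - {"delta_pos": [0.0024, -0.0008, 0.1725], "turn": [0, 0, -0.0055], "fingers": 0}
    - {"delta_pos": [0.0024, -0.0008, 0.1725], "turn": [0, 0, -0.0055], "fingers": 0.3}
    - {"delta_pos": [0.0024, -0.0008, 0.1725], "turn": [0, 0, -0.0055], "fingers": 0.5}
    - {"delta_pos": [0.0024, -0.0008, 0.1725], "turn": [0, 0, -0.0055], "fingers": 1}
    - {"delta_pos": [0.0024, -0.0008, 0.1725], "turn": [0, 0, -0.0055], "fingers": 1}
    - {"delta_pos": [0.0024, -0.0008, 0.1725], "turn": [0, 0, -0.0055], "fingers": 1}
    - {"delta_pos": [0.0024, -0.0008, 0.1725], "turn": [0, 0, -0.0055], "fingers": 1}
  force: 60

```text
clock: 13.15
position: [0.5417, 0.2737, 0.1714]
ee_rot: [0.635, 0.773, 0.001, 0.001]
ft_force: [0.9, 0.1, 7.2]
grip_width: 0.349
grasp_force: 60.3
```

Request:
move_arm:
  plan:
    - {"delta_pos": [0, 0, -0.01], "turn": [0, 0, 0], "fingers": 1}
    - {"delta_pos": [0, 0, -0.03], "turn": [0, 0, 0], "fingers": 1}
    - {"delta_pos": [0, 0, -0.06], "turn": [0, 0, 0], "fingers": 1}
    - {"delta_pos": [0, 0, -0.09], "turn": [0, 0, 0], "fingers": 1}
    - {"delta_pos": [0, 0, -0.11], "turn": [0, 0, 0], "fingers": 1}
    - {"delta_pos": [0, 0, -0.12], "turn": [0, 0, 0], "fingers": 1}
    - {"delta_pos": [0, 0, -0.12], "turn": [0, 0, 0], "fingers": 1}
    - {"delta_pos": [0, 0, -0.12], "turn": [0, 0, 0], "fingers": 1}

```text
clock: 14.15
position: [0.5407, 0.273, 0.2892]
ee_rot: [0.635, 0.773, -0.001, -0.0]
ft_force: [-0.3, 1.2, -3.6]
grip_width: 0.347
grasp_force: 59.8
```

Run:
```python
from h import *
import pickle
o=get_obs(); T=pose(); print(o['position'],o['ft_force'],o['grasp_force'],'tilt',T[:3,2])
cs={n:snap(n) for n in('scene','top','wrist')}; pickle.dump(cs,open('c6.pkl','wb'))
im=[cs['scene']['color'][100:200,230:350],cs['top']['color'][110:230,120:300]]
cv2.imwrite('pics/c6.png',np.hstack([cv2.resize(i,(400,400),interpolation=2) for i in im])[:,:,::-1])
for n,c in cs.items():
    P=cloud(c); Z=P[...,2]
    if n!='wrist':
      for nm,a,b,x0,x1,y0,y1 in(('hous',.065,.079,.6,.75,-.09,.09),('rimR',.031,.041,.45,.7,-.13,-.05),('rimL',.031,.041,.45,.7,.0,.08)):
        Q=P[(Z>a)&(Z<b)&(P[...,0]>x0)&(P[...,0]<x1)&(P[...,1]>y0)&(P[...,1]<y1)]
        if len(Q)>10: print(n,nm,len(Q),cv2.minAreaRect((Q[:,:2]*1000).astype(np.float32)))
```

```text
[0.54068597 0.27297167 0.2891564 ] [-0.29737292  1.23804215 -3.64749593] 59.758100509643555 tilt [-1.47225026e-03 -8.45996350e-04 -9.99998558e-01]
scene hous 337 ((689.5761108398438, 1.291259765625), (38.32878112792969, 126.15243530273438), 12.684858322143555)
scene rimR 158 ((609.7052001953125, -75.78485107421875), (181.91868591308594, 24.25345230102539), 8.866328239440918)
scene rimL 130 ((597.4961547851562, 25.97355079650879), (204.99501037597656, 38.449073791503906), 12.614642143249512)
top hous 490 ((686.42236328125, -0.46306610107421875), (40.370121002197266, 125.38420104980469), 10.298816680908203)
top rimR 173 ((599.22216796875, -74.49037170410156), (163.24411010742188, 30.501361846923828), 8.420190811157227)
top rimL 188 ((590.7472534179688, 12.784759521484375), (185.0830841064453, 55.95948028564453), 12.984834671020508)
```

View pics/c6.png

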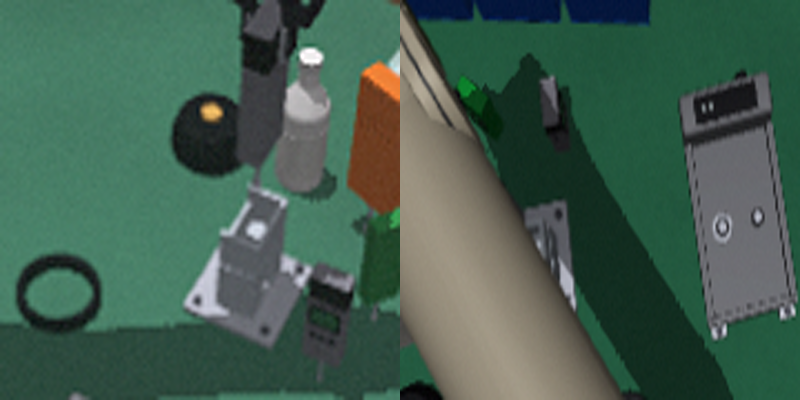

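Run:
```python
from h import *
import pickle
cs=pickle.load(open('c6.pkl','rb'))
big=[]
for n in('top','scene','wrist'):
    c=cs[n]; W=np.linalg.inv(c['W']); K=np.array([[c['fx'],0,c['cx']],[0,c['fy'],c['cy']],[0,0,1.]])
    p=cv2.projectPoints(np.array([[.5823,.0024,.027]]),cv2.Rodrigues(W[:3,:3])[0],W[:3,3],K,np.array([c['k1'],0,0,0.]))[0].ravel()
    print(n,p.round(1))
    u,v=p.round().astype(int)
    if not(20<u<490 and 20<v<365): continue
    g=c['color'].mean(2)[v-15:v+16,u-22:u+23]; g0=np.median(g)
    m=(abs(g-g0)>25).astype(np.uint8)
    k,l,s,ce=cv2.connectedComponentsWithStats(m)
    for i in range(1,k):
        if s[i,4]>5:
            uv=ce[i]+[u-22,v-15]; print(' ',s[i],uv.round(1),'at26',onplane(c,[uv],.026).round(4))
    m=(g-g0>20).astype(np.uint8)
    k,l,s,ce=cv2.connectedComponentsWithStats(m)
    for i in range(1,k):
        if s[i,4]>5:
            uv=ce[i]+[u-22,v-15]; print('  bright',s[i],uv.round(1),'at26',onplane(c,[uv],.026).round(4))
    big.append(cv2.resize(c['color'][v-15:v+16,u-22:u+23],(400,300),interpolation=cv2.INTER_NEAREST))
cv2.imwrite('pics/p7.png',np.hstack(big)[:,:,::-1])
```

```text
top [264.2 177.3]
  [  0   0  14  31 340] [247.1 178.5] at26 [[0.5775 0.0547 0.026 ]]
  [36 10  6  6 23] [280.7 174.8] at26 [[ 0.5914 -0.0482  0.026 ]]
  [19 12  8  9 44] [264.5 178.2] at26 [[0.5797 0.0013 0.026 ]]
  bright [38 11  3  4  9] [280.8 174.3] at26 [[ 0.593  -0.0484  0.026 ]]
  bright [18 12 10  9 35] [264.5 178. ] at26 [[0.5802 0.0014 0.026 ]]
  bright [22 14  3  4 10] [264.8 177.5] at26 [[5.819e-01 5.000e-04 2.600e-02]]
scene [267.6 215. ]
  [  0   0  45  18 118] [268.2 207.9] at26 [[0.5633 0.0295 0.026 ]]
  [12  0 20  1 20] [267.5 200. ] at26 [[0.5382 0.0567 0.026 ]]
  [22  1 23 11 87] [282.3 205. ] at26 [[0.5925 0.0714 0.026 ]]
  [18 12  9  7 32] [268.3 214.4] at26 [[0.582  0.0067 0.026 ]]
  [39 21  6 10 36] [288.3 226.8] at26 [[0.6668 0.0072 0.026 ]]
  [13 24  6  5 15] [261.5 225.7] at26 [[ 0.5952 -0.0462  0.026 ]]
  [ 0 28  8  3 16] [248.6 229.3] at26 [[ 0.572  -0.0851  0.026 ]]
  bright [18 12  9  7 36] [268.2 214.7] at26 [[0.5822 0.0056 0.026 ]]
  bright [14 23  4  3  8] [261.5 224. ] at26 [[ 0.5906 -0.0404  0.026 ]]
wrist [243.8 345.3]
  [  0   0  45  11 391] [245.4 334. ] at26 [[0.5809 0.0221 0.026 ]]
  bright [  0   0  45  11 394] [245.5 334. ] at26 [[0.581  0.0221 0.026 ]]
```

View pics/p7.png

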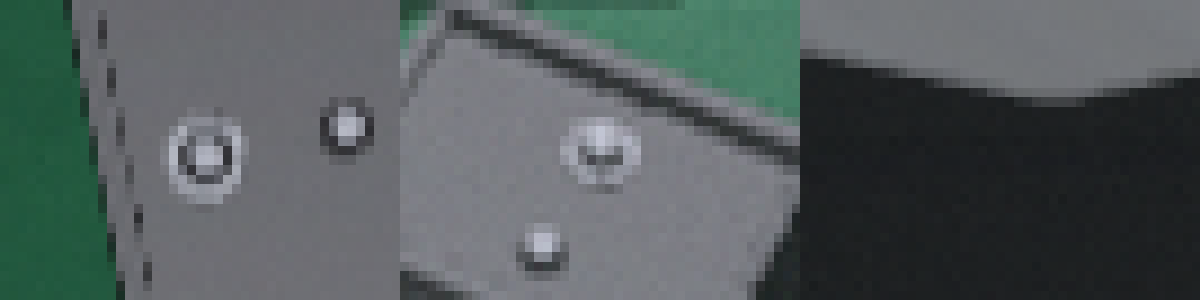

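Left panel (top view): the ringed pin is at px (264.8,177.5). Middle panel (scene): the same pin is at (268,213.7). That puts the pin at about (0.582, 0.001). I move the gauge over it and then check the tip against the pin.

Run:
```python
from h import *
import pickle
cs=pickle.load(open('c6.pkl','rb'))
print(onplane(cs['scene'],[[268,213.7]],.029),onplane(cs['top'],[[264.8,177.5]],.029))
T=np.eye(4);T[:3,:3]=Rn.from_quat([.641,.7675,0,0]).as_matrix();T[:3,3]=[.5425,.2698,.3426]
c=dict(cs['wrist']);c['W']=T@c['tool_from_camera']
im=cv2.imread('pics/w5.png')[300:342,220:270].mean(2); m=(im>np.median(im)+25).astype(np.uint8)
k,l,s,ce=cv2.connectedComponentsWithStats(m)
for i in range(1,k):
    if s[i,4]>15: print(s[i],ce[i]+[220,300],onplane(c,[ce[i]+[220,300]],.026))
goal((.582,.0035,.29),102.3)
```

```text
[[0.58064245 0.00654314 0.029     ]] [[5.81336854e-01 5.46015339e-04 2.90000000e-02]]
[ 17  13  17  15 135] [245.22222222 320.57777778] [[0.5808785  0.00220059 0.026     ]]
shift [-0.2725 -0.0118 -0.0004] turn [-0.0013  0.0003 -0.0196]
```

Scaled: -0.02 rad is -0.01.

Request:
move_arm:
  plan:
    - {"delta_pos": [-0.025, -0.001, 0], "turn": [0, 0, -0.005], "fingers": 1}
    - {"delta_pos": [-0.07, -0.003, 0], "turn": [0, 0, -0.01], "fingers": 1}
    - {"delta_pos": [-0.12, -0.005, 0], "turn": [0, 0, -0.01], "fingers": 1}
    - {"delta_pos": [-0.17, -0.007, 0], "turn": [0, 0, -0.01], "fingers": 1}
    - {"delta_pos": [-0.22, -0.009, 0], "turn": [0, 0, -0.01], "fingers": 1}
    - {"delta_pos": [-0.255, -0.011, 0], "turn": [0, 0, -0.01], "fingers": 1}
    - {"delta_pos": [-0.2725, -0.012, 0], "turn": [0, 0, -0.01], "fingers": 1}
    - {"delta_pos": [-0.2725, -0.012, 0.02], "turn": [0, 0, -0.01], "fingers": 1}
    - {"delta_pos": [-0.2725, -0.012, 0.05], "turn": [0, 0, -0.01], "fingers": 1}
    - {"delta_pos": [-0.2725, -0.012, 0.07], "turn": [0, 0, -0.01], "fingers": 1}
    - {"delta_pos": [-0.2725, -0.012, 0.07], "turn": [0, 0, -0.01], "fingers": 1}
    - {"delta_pos": [-0.2725, -0.012, 0.07], "turn": [0, 0, -0.01], "fingers": 1}

```text
clock: 15.8
position: [0.5825, 0.0041, 0.2213]
ee_rot: [0.627, 0.779, 0.0, 0.0]
ft_force: [0.0, -0.6, -3.3]
grip_width: 0.346
grasp_force: 59.9
```

Run:
```python
from h import *
import pickle
o=get_obs(); T=pose(); print(o['position'],o['ft_force'],o['grasp_force'],'tilt',T[:3,2])
cs={n:snap(n) for n in('scene','top')}; pickle.dump(cs,open('c8.pkl','wb'))
for n,c in cs.items():
    W=np.linalg.inv(c['W']); K=np.array([[c['fx'],0,c['cx']],[0,c['fy'],c['cy']],[0,0,1.]])
    for off in(0,.156): print(n,cv2.projectPoints(np.array([T[:3,3]-[0,0,off]]),cv2.Rodrigues(W[:3,:3])[0],W[:3,3],K,np.array([c['k1'],0,0,0.]))[0].ravel())
a=cs['scene']['color'][170:230,240:300]; b=cs['top']['color'][150:200,235:300]
cv2.imwrite('pics/c8.png',np.hstack([cv2.resize(a,(400,400),interpolation=0),cv2.resize(b,(400,400),interpolation=0)])[:,:,::-1])
```

```text
[0.58246797 0.00413086 0.22133206] [ 0.04442405 -0.58729928 -3.25628829] 59.9213969707489 tilt [ 1.25213257e-03  1.83616656e-04 -9.99999199e-01]
scene [268.86250365 173.78104408]
scene [268.13034318 207.32972218]
top [263.98538812 163.4678158 ]
top [263.69667978 174.86178994]
```

View pics/c8.png

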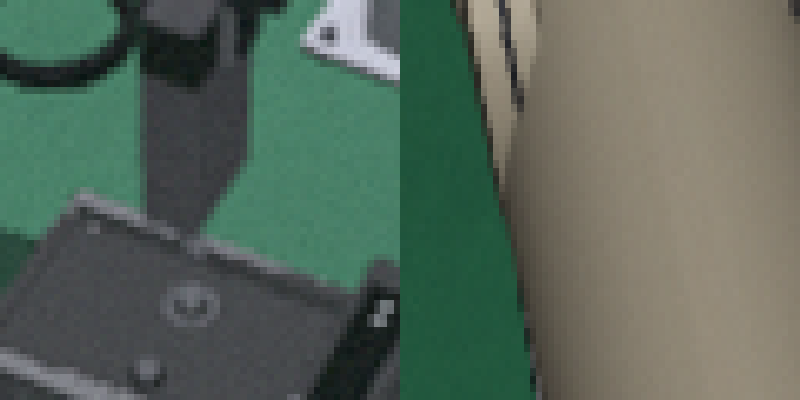

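The scene panel shows the gauge upright. Its rod ends near px (268.8,207), straight above the ringed pin at (268.5,215). I use the range data to get the offset between gauge and pin from that same camera, so its calibration bias cancels.

Run:
```python
from h import *
import pickle
cs=pickle.load(open('c8.pkl','rb')); c=cs['scene']; P=cloud(c); y=np.radians(12.3)
ax=np.array([np.cos(y),np.sin(y)]); ay=np.array([-np.sin(y),np.cos(y)]); tcp=np.array([.58247,.00413])
m=(P[...,2]>.115)&(P[...,2]<.185)&(np.hypot(P[...,0]-.582,P[...,1])<.05)
Q=P[m]; d=Q[:,:2]-tcp; a,b=d@ax,d@ay
fx=a[(b>-.022)&(b<.025)]; fy=b[(a<.01)&(a>-.012)]
print(len(Q),'xface',np.median(fx),fx.std(),len(fx),'yface',np.median(fy),fy.std(),len(fy), 'b range',np.percentile(b,[1,99]),'a range',np.percentile(a,[1,99]))
print('gauge axis from scene rel tcp: x',np.median(fx)-.015,'y',np.median(fy)+.031)
g=c['color'].astype(int).mean(2)
print(g[200:220,260:278].round().astype(int))
# ring points in scene cloud, cradle via housing top & rims with c6 scene/top
for f,n in(('c6.pkl','scene'),('c0.pkl','scene'),('c6.pkl','top')):
    P=cloud(pickle.load(open(f,'rb'))[n]); d=P[...,:2]-np.array([.588,-.022]); A,B,Z=d@ax,d@ay,P[...,2]
    r=lambda q:(np.percentile(q,[2,50,98])*1000).round(1)
    h=(abs(Z-.072)<.006)&(A>.07)&(A<.135)&(abs(B)<.08)
    print(f,n,'hous A',r(A[h]),'B',r(B[h]))
    rim=(abs(Z-.036)<.004)&(A>-.07)&(A<.07)
    for s in(1,-1):
        q=rim&(B*s>.048)&(B*s<.068)
        if q.sum()>10: print('  rim',s,r(B[q]),q.sum())
    fr=(abs(Z-.027)<.0025)&(A<-.07)&(A>-.11)&(abs(B)<.045)
    if fr.sum()>5: print('  front',r(A[fr]),fr.sum())
    pn=(Z>.0255)&(Z<.032)&(np.hypot(A,B-.025)<.015)
    if pn.sum(): print('  pin',pn.sum(),A[pn].mean()*1000,B[pn].mean()*1000)
```

```text
233 xface 0.01772018255182906 0.0008919082757254661 95 yface -0.030376843269241664 0.0015828018938126318 82 b range [-0.03305667  0.02665722] a range [-0.00904863  0.01947827]
gauge axis from scene rel tcp: x 0.0027201825518290597 y 0.0006231567307583355
[[100  82  62  62  63  64  65  67  65  66  60  60  79 100 105 102 101 100]
 [113  87  60  62  62  64  60  64  63  65  61  71  93 104 101 103 104 104]
 [133 108  69  60  66  63  62  63  65  60  61  84 100 104 104 103 103 103]
 [111 106  90  89  85  67  60  61  65  62  76  97  99 104 100 100 100 100]
 [ 57  73  83  92 103 101  79  66  62  72  90 100 101 104 102 103 101 102]
 [ 56  55  56  55  80 102  88  71  79  82 103 113 109 100  97  99 102 102]
 [ 70  65  65  63  55  57  53  80  93 104 107 118 127 116 118 107 104 101]
 [ 76  72  71  70  63  58  57  67  88 103  89  89 113 122 128 122 120 117]
 [ 74  76  75  77  72  70  68  70  67  83  77  53  56  83 106 112 115 119]
 [ 73  74  73  75  73  77  76  71  68  66  65  59  54  51  60  59  66  90]
 [ 76  72  74  74  73  71  71  73  75  77  75  66  62  57  54  56  54  63]
 [ 77  73  72  75  7
[... 483 characters left out ...]
  73  73  75  76  77]
 [ 74  72  73  74  75  80  95  95  88  93  99  79  72  76  74  76  74  74]
 [ 73  74  76  75  76  71  75  75  79  77  75  71  75  74  77  74  73  70]]
c6.pkl scene hous A [ 88.  105.6 122.5] B [-59.2  -6.2  57. ]
  rim 1 [51.  56.7 63.7] 100
  rim -1 [-62.9 -57.4 -50.8] 107
  front [-84.5 -79.4 -70.5] 40
  pin 13 1.3541672910551166 22.812554006931286
c0.pkl scene hous A [ 78.2 104.3 122.1] B [-59.   -7.4  56.6]
  rim -1 [-63.4 -57.3 -50.2] 102
  front [-84.4 -81.3 -76.5] 12
c6.pkl top hous A [ 82.2 100.2 118.2] B [-58.3  -0.8  59.3]
  rim 1 [51.5 56.1 60.9] 136
  rim -1 [-63.6 -58.4 -53.5] 138
  front [-88.  -83.3 -71.1] 68
  pin 22 -1.9324065527971368 24.13608940278312
```

Run:
```python
from h import *
import pickle
c=pickle.load(open('c8.pkl','rb'))['scene']; y=np.radians(12.3)
M=np.array([[np.cos(y),np.sin(y)],[-np.sin(y),np.cos(y)]])
t=onplane(c,[[269,207.3]],.065)[0]; r=onplane(c,[[268.2,215.2]],.024)[0]; p=onplane(c,[[268,213.6]],.029)[0]
print(t,r,p,(M@(r-t)[:2])*1000,(M@(p-t)[:2])*1000)
```

```text
[0.58444443 0.00631181 0.065     ] [0.58276057 0.00511031 0.024     ] [0.58036285 0.00689114 0.029     ] [-1.90115821 -0.8152125 ] [-3.86446735  1.43552362]
```

Scene range data, scene rays, top and wrist agree on a correction of about −1.8 mm along cradle x and −1.2 mm along y. I apply it and descend to about 4 mm above contact.

Request:
move_arm:
  plan:
    - {"delta_pos": [-0.0012, -0.0018, 0], "turn": [0, 0, 0], "fingers": 1}
    - {"delta_pos": [-0.0012, -0.0018, 0.01], "turn": [0, 0, 0], "fingers": 1}
    - {"delta_pos": [-0.0012, -0.0018, 0.02], "turn": [0, 0, 0], "fingers": 1}
    - {"delta_pos": [-0.0012, -0.0018, 0.028], "turn": [0, 0, 0], "fingers": 1}
    - {"delta_pos": [-0.0012, -0.0018, 0.031], "turn": [0, 0, 0], "fingers": 1}
    - {"delta_pos": [-0.0012, -0.0018, 0.031], "turn": [0, 0, 0], "fingers": 1}
    - {"delta_pos": [-0.0012, -0.0018, 0.031], "turn": [0, 0, 0], "fingers": 1}

```text
clock: 16.77
position: [0.5807, 0.0021, 0.1896]
ee_rot: [0.627, 0.779, 0.0, 0.0]
ft_force: [-0.4, 0.2, -2.8]
grip_width: 0.346
grasp_force: 59.9
```

```bash
cat > f.py <<'E'
from h import *
o=[get_obs()]
for _ in range(4): camera('scene'); o.append(get_obs())
F=np.array([a['ft_force'] for a in o]); print(o[-1]['clock'],o[-1]['position'],F[:,2].round(2),F.mean(0).round(2),o[-1]['torque'],'tilt',pose()[:3,2].round(4))
E
python3 f.py
python3 - <<'E'
from h import *
c=snap('scene'); g=c['color'].astype(int).mean(2); print(g[206:222,260:278].round().astype(int))
E
```

```text
16.975 [0.58061643 0.00204425 0.18956446] [-2.83 -3.86 -3.43 -3.53 -2.9 ] [-0.05  0.1  -3.31] [ 0.00933205 -0.03714996 -0.00024199] tilt [ 5.e-04 -2.e-04 -1.e+00]
[[ 75  61  62  62  61  63  64  61  64  59  60  80 109 120 115 109 103  96]
 [ 63  64  67  63  65  63  65  66  65  62  61  77 110 128 130 125 119 113]
 [ 65  62  63  64  59  65  64  66  59  62  60  56  65  87 104 109 124 133]
 [ 67  66  59  63  60  62  63  64  63  63  65  57  56  52  55  63  87 114]
 [ 69  65  70  68  68  67  62  67  60  68  75  70  64  61  59  56  53  59]
 [ 75  74  75  73  68  68  65  67  70  73  74  71  69  67  68  63  57  59]
 [ 73  76  77  73  75  76  81  82  92  85  74  77  76  75  74  72  70  67]
 [ 73  75  73  73  74  88  98  93  96  93  93  88  76  71  75  74  77  73]
 [ 75  72  70  69  82  92  86  89  98  98 100 104  93  72  73  73  72  74]
 [ 75  72  73  73  93  97  69  82 107  97  71  95 101  73  70  77  71  70]
 [ 73  73  77  76  90 103  75  63  85  66  57  91  96  71  73  69  71  71]
 [ 74  78  75  73  80  93  97  84  77  78  89  96  86  72  75  72  74  73]
 [ 76  74  74  74  72  78  96  92  87  97  99  82  75  72  73  76  70  74]
 [ 72  75  76  74  73  74  75  75  78  74  72  72  76  73  74  70  74  75]
 [ 74  71  76  75  75  70  72  71  71  74  72  74  74  73  74  75  77  71]
 [ 74  74  76  70  72  74  68  72  75  69  75  77  77  72  72  73  73  75]]
```

Request:
move_arm:
  plan:
    - {"delta_pos": [0, 0, 0.001], "turn": [0, 0, 0], "fingers": 1}
    - {"delta_pos": [0, 0, 0.002], "turn": [0, 0, 0], "fingers": 1}
    - {"delta_pos": [0, 0, 0.003], "turn": [0, 0, 0], "fingers": 1}
    - {"delta_pos": [0, 0, 0.003], "turn": [0, 0, 0], "fingers": 1}

```text
clock: 17.52
position: [0.5804, 0.0021, 0.1862]
ee_rot: [0.627, 0.779, -0.0, -0.0]
ft_force: [-0.1, -0.9, -3.8]
grip_width: 0.343
grasp_force: 59.9
```

```bash
python3 f.py
```

```text
17.725 [0.58051385 0.00208399 0.18633553] [-3.84 -3.62 -3.85 -3.63 -2.93] [-0.25  0.02 -3.57] [ 0.02137638  0.02703599 -0.01037715] tilt [ 1.e-04 -0.e+00 -1.e+00]
```

Request:
move_arm:
  plan:
    - {"delta_pos": [0, 0, 0.0005], "turn": [0, 0, 0], "fingers": 1}
    - {"delta_pos": [0, 0, 0.001], "turn": [0, 0, 0], "fingers": 1}
    - {"delta_pos": [0, 0, 0.0015], "turn": [0, 0, 0], "fingers": 1}
    - {"delta_pos": [0, 0, 0.0015], "turn": [0, 0, 0], "fingers": 1}

```text
clock: 18.23
position: [0.5805, 0.0021, 0.1848]
ee_rot: [0.627, 0.779, -0.0, 0.0]
ft_force: [0.0, -0.6, -3.3]
grip_width: 0.343
grasp_force: 60.0
```

```bash
python3 f.py
```

```text
18.425 [0.58052153 0.00204601 0.18485018] [-3.26 -1.77 -3.   -2.96 -3.43] [ 0.03 -0.17 -2.88] [0.00732109 0.08902627 0.01128955] tilt [ 1.e-04 -1.e-04 -1.e+00]
```

Request:
move_arm:
  plan:
    - {"delta_pos": [0, 0, 0.0005], "turn": [0, 0, 0], "fingers": 1}
    - {"delta_pos": [0, 0, 0.001], "turn": [0, 0, 0], "fingers": 1}
    - {"delta_pos": [0, 0, 0.001], "turn": [0, 0, 0], "fingers": 1}

```text
clock: 18.8
position: [0.5805, 0.0021, 0.1838]
ee_rot: [0.627, 0.779, 0.0, 0.0]
ft_force: [-0.2, -0.3, -2.6]
grip_width: 0.341
grasp_force: 60.2
```

```bash
python3 f.py
```

```text
19.0 [0.58053731 0.00206425 0.18387981] [-2.55 -2.37 -1.52 -2.51 -2.17] [-0.29  0.23 -2.23] [-0.01464495  0.06566614 -0.04545178] tilt [ 2.e-04 -1.e-04 -1.e+00]
```

Request:
move_arm:
  plan:
    - {"delta_pos": [0, 0, 0.0005], "turn": [0, 0, 0], "fingers": 1}
    - {"delta_pos": [0, 0, 0.001], "turn": [0, 0, 0], "fingers": 1}
    - {"delta_pos": [0, 0, 0.001], "turn": [0, 0, 0], "fingers": 1}

```text
clock: 19.38
position: [0.5805, 0.0021, 0.1828]
ee_rot: [0.627, 0.779, 0.0, 0.0]
ft_force: [-0.2, -0.2, -1.1]
grip_width: 0.342
grasp_force: 60.4
```

```bash
python3 f.py
```

```text
19.575 [0.58050159 0.00207348 0.18283079] [-1.08 -1.54 -1.24 -0.87 -0.72] [-0.15 -0.07 -1.09] [-0.03841414  0.15241604 -0.02945885] tilt [ 1.e-04 -1.e-04 -1.e+00]
```

Request:
move_arm:
  plan:
    - {"delta_pos": [0, 0, 0.0004], "turn": [0, 0, 0], "fingers": 1}
    - {"delta_pos": [0, 0, 0.0008], "turn": [0, 0, 0], "fingers": 1}
    - {"delta_pos": [0, 0, 0.0008], "turn": [0, 0, 0], "fingers": 1}
    - {"delta_pos": [0, 0, 0.0008], "turn": [0, 0, 0], "fingers": 1}

```text
clock: 20.08
position: [0.5805, 0.0021, 0.1821]
ee_rot: [0.627, 0.779, 0.0, 0.0]
ft_force: [-0.7, 0.4, 0.2]
grip_width: 0.346
grasp_force: 60.4
```

```bash
python3 f.py
python3 - <<'E'
from h import *
import pickle
c=snap('scene'); g=c['color'].astype(int).mean(2); print(g[208:222,260:278].round().astype(int))
P=cloud(c); y=np.radians(12.3); ax=np.array([np.cos(y),np.sin(y)]); ay=np.array([-np.sin(y),np.cos(y)])
m=(P[...,2]>.08)&(P[...,2]<.145)&(np.hypot(P[...,0]-.582,P[...,1])<.05)
d=P[m][:,:2]-[.588,-.022]; a,b=d@ax,d@ay
print('gauge A',np.median(a[(b<.05)&(b>.003)])-.015,'B',np.median(b[(a<.009)&(a>-.013)])+.031)
for z in(0.07,.15):
    q=P[(abs(P[...,2]-z)<.02)&(np.hypot(P[...,0]-.582,P[...,1])<.05)][:,:2]-[.588,-.022]; print(z,np.median((q@ax)[(q@ay>.003)]))
E
```

```text
20.275 [0.58051656 0.00206245 0.18204686] [ 0.16  0.11 -0.14 -0.98 -0.11] [-0.24  0.36 -0.19] [-0.00800786  0.09896239 -0.04356583] tilt [ 1.e-04 -1.e-04 -1.e+00]
[[ 68  63  67  61  62  62  65  66  63  62  59  60  61  81 103 110 125 131]
 [ 65  64  63  61  64  66  61  64  65  60  59  59  58  51  57  58  88 113]
 [ 71  64  63  62  62  57  63  60  61  64  68  65  65  58  54  53  56  61]
 [ 70  68  65  64  61  67  65  62  63  63  71  74  71  69  66  63  56  57]
 [ 74  70  71  73  70  66  64  63  72  85  81  72  74  74  74  72  69  59]
 [ 74  75  71  71  75  83  90  80  84  93  94  90  78  71  73  77  74  75]
 [ 71  73  73  72  81  94  93  92  96  89  85 104  90  76  74  74  77  72]
 [ 73  71  72  71  92  95  67  74  97  88  70  95  98  71  70  71  77  76]
 [ 72  72  75  73  91 101  74  62  78  70  66  92  98  75  70  74  73  72]
 [ 73  77  69  74  77  92  97  86  69  78  87  96  83  72  72  71  75  75]
 [ 70  74  77  74  72  81  90  98  85  94  98  78  71  75  74  75  75  74]
 [ 73  75  72  70  73  72  66  76  76  76  74  73  70  75  75  76  73  74]
 [ 74  76  73  73  69  76  72  77  71  76  72  69  70  75  76  72  74  76]
 [ 75  71  72  74  73  76  73  75  70  72  70  72  76  71  75  70  72  75]]
gauge A 0.000320846972890608 B 0.026449229938957743
0.07 0.01563357554577017
0.15 0.015225805597018891
```

The gauge presses with about 3.2 N, roughly half travel. It is upright and every estimate has it centred within a few mm, so I hand in.

```bash
python3 -c "
from workcell import hand_in
print(hand_in())"
```

```text
the job is handed in; nothing more can be done
None
```

I handed the job in with the lamp released about 4 mm from the pad's centre and the gauge held upright on the ringed pin at about 3 N (roughly half travel); the hand-in returned no verdict. Tip centring is by estimates within about 4 mm of the pin's centre.

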